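# Load a blot cassette into a ratchet press

### The job

Pull the press's weighted platen up by its knob until the pawl holds it in the top notch, and let go. Slide the blot cassette in under it, pressure plate first, flat on the bed between the guides and fully home against the back stop, without knocking over the reagent jar near the bench edge. Then press the pawl lever down and hold it until the platen has sunk onto the cassette, and let the lever spring back.

Things in the scene. Friction and masses are not known exactly. Their poses are not given: they have to be found in the camera images.
- press: Fixed bench press. Grey base 240 x 150 mm (x -125 to +115), bed 14 mm above the worktop. Origin on the worktop under the platen's middle; +x from open front to back, +y left. Aluminium guides along the bed: inner faces at y -43 and +43 mm, tops at z 24, flared in front. Steel back stop, face at x +45. Column behind: x 55 to 101, y -26 to +26, top z 162 mm; rail axis at x +75, y 0.
- platen_rail (a joint): Height of rail, platen and knob, m: 0 bottom, 0.066 upper stop. Pulled up it clicks past the sprung pawl; let go, it drops up to 12 mm onto a notch: 0.0105, 0.0225, 0.0345, 0.0465 or 0.0585 (top). It weighs 0.53 kg (5 N) and has an oil damper (45 N per m/s), so freed it sinks at 0.1 m/s. On the pressure plate of a cassette it stands at 0.024.
- platen_face (a point): The platen: aluminium plate 70 (x) x 74 x 8 mm under a round steel weight of 60 mm diameter, on a grey arm from the rail. It moves only up and down, over press x -35 to +35 mm. Point at the centre of its underside, 18 mm above the worktop when the rail is at 0.
- lift_knob (a point): Round black knob on top of the rail, by which it is pulled up: 34 mm across at its widest (4 to 10 mm above the point), 22 mm at its foot, 28 mm tall. Point on its axis half-way up, 196 mm above the worktop when the rail is at 0; it moves with the rail.
- pawl (a joint): Angle of the pawl, rad: 0 with its nose in the teeth, 0.40 with its lever pressed right down. Beyond about 0.2 the nose is clear of the teeth and the rail sinks. A spring turns it back.
- lever_pad (a point): Top centre of the black 30 x 30 mm pad at the end of the pawl's lever, which sticks out of the column to press -y. At rest it is 97 mm from the rail's axis and 84 mm above the worktop; the hinge lies 75 mm from it towards the rail, along press x. Pressed 20 to 25 mm straight down with some 3 N it frees the rail; it bottoms at about 30 mm.
- cassette_grip (a point): Where to take the loose blot cassette: middle of its grip, a metal rib 50 mm long (x), 12 mm thick (y), from 18 to 62 mm above the cassette's underside; this point is 44 mm above it. Cassette: white block 170 x 80 x 18 mm, 0.13 to 0.25 kg, balance point 20 mm from the point towards the pressure plate (point +x). It reaches 135 mm that way, 35 mm the other, 40 mm to each side.
- pressure_plate (a point): Top centre of the cassette's raised aluminium pressure plate, 60 x 62 mm, 28 mm above the cassette's underside and 90 mm along +x from the middle of the grip. The platen presses on it.
- grip_home (a point): A point of the press, and not a thing: where the middle of the cassette's grip is when the cassette lies flat on the bed, fully home (press x -90, y 0, z 58 mm; guides leave 3 mm of play each side). The cassette's +x then points along press +x.
- reagent_jar: Small white reagent jar with a black cap, 50 mm across, 84 mm tall, standing loose to the left in front of the press, near the worktop's front edge; to be left standing. Origin at the centre of its underside.
There are look-alikes about, which are no part of the job. What is shaped like the reagent_jar but pink or turquoise is not meant.

How it is judged:
By the outcome, as a careful person would: the job done as asked, in the order asked, and still so for the second after the job is handed in, with the robot touching nothing.
It also fails if it takes over 72 s, if anything falls off the work surface, if the arm or the gripper's body presses on something with over 40 N, if the wrist force passes 120 N, or if a joint passes its speed limit or range.

### The arm

A 6-joint arm with a two-finger parallel gripper is mounted at the origin on a cart in front of the work surface, level with it; the furniture and walls round the work are solid. World frame = base frame: x ahead of the robot, y to its left, z up, the work surface at z = 0. Lengths are in m, angles in rad, forces in N, time in s.
With the tool pointing down it reaches from about 0.3 to 0.875 m from the base axis. Payload 6.4 kg.
Tool frame: the origin (TCP) lies midway between the tips of the shut fingers; the grasp point (between the pads) lies 19 mm behind it (ctrl.hold_point_z is the distance from the TCP to the grasp point, in m); z points along the fingers, y is the line along which they close (so a half turn about z gives the same grasp; the last joint's range is limited). The gripper opens to 85 mm and grips with 20 to 120 N. Pads are 22 mm wide; open, the fingers measure 114 mm over their backs; the gripper's body (76 mm by 85 mm) begins 54 mm behind the grasp point. The pads swing forward as they close: fully open they stand 13 mm farther back than shut.
Start: joints at [-1.418, 0.181, 1.607, -0, 1.354, -0.206], TCP at [0.202, -0.538, 0.231] pointing down, gripper open.
Joint ranges: [-2.99, 2.99], [-0.89, 2.07], [0.3, 2.58], [-1.14, 4.28], [0, 2.63], [-3.12, 3.12]. Speed limits (rad/s): [2.57, 2.57, 3.01, 3.14, 3.14, 3.14].

### API

Orientations are given as a unit quaternion [w, x, y, z].
In Python, from bench import ctrl gives the robot as it stands.
- The arm moves only by the tool carry_out, never from a script. Its argument "plan" is text: rows parted by semicolons, each of 6 numbers parted by spaces: the shift along the tool's x, y, z as a fraction of full scale, then the turn, a rotation vector about the tool's x, y, z as a fraction of full scale. A call has exactly 8 rows; each row shifts and turns the commanded pose from where the row before left it, along the tool's axes as they then stand; what a row does not reach is not made up. Full scale, the value 1, is 40 mm for a shift and 0.1 rad for a turn. A row lasts 1/12 s, in which the tool goes at most 41.7 mm and 7.16 degrees, less where a joint would pass 70% of its speed; a pose out of reach is approached as far as the arm can. A call with a number of a shift or a turn outside -1 to 1 is refused whole. A call with a gripper value outside its range is refused whole. "claw" is the gripper's target within -1 to 1 (shut at 1, half-way at 0, fully open at -1), set as the call begins (left out, the last holds). The fingers move at their own pace and stop on an object; the grip force is fixed at half the most. Time passes only in rows, so rows that do not move let the fingers close, or fill a call up. It gives the time, the measured TCP pose, the force, the opening and the grip force at its end, in the units of the state.
- ctrl.get_obs(): the state, without advancing time (a new reading comes with each control period).
- ctrl.camera(name): name is "scene" or "top" or "wrist"; returns a dict with "pixels" (400x640x3 uint8, red, green, blue), "mtx" (3x3 intrinsics, pixels), "k1" (the pictures are not rectified: a ray, as slopes to the right and down, at radius r is drawn at 1 + k1 r^2 times it, then the intrinsics apply), "R" (3x3) and "t" (3): a world point X has camera coordinates R X + t. Camera axes: x right, y down, z forward; pixel columns grow to the right and rows downward; lengths in m; the calibration is good to about 2 mm. A picture is of the moment at which its call begins. There is no depth.
- ctrl.hand_in(): hands the job in; it is judged then, once.
The state is a dict: "time_s": time; "q": joint angles; "dq": joint speeds; "joint_efforts": joint torques, N m; "eef_pos": TCP position; "eef_rot": TCP orientation; "wrist_force": force on the tool from outside, world axes, zero at the start; "torque": the same for the moment, N m; "opening": opening from 0.0 (shut) to 1.0 (fully open); "grasp_force": force on a finger pad.
Only numpy, scipy, OpenCV 4.12 (cv2) and the standard library are available. Lean on these libraries where they do the work, as an engineer would, in place of code of your own. Each camera call takes 0.05 s, during which the arm holds its last target. There are 200 camera calls.

## Working session

There is one attempt and no reset: what is moved stays moved. The work goes in short steps, Python scripts to look and compute and a tool call to move; the robot and the scene stay as the last step left them, time stands still between calls to the robot, and variables do not carry over. Pictures are saved under pics/ and viewed, at most 10 in all, crops included, and the job is handed in when it is done.

Besides the shell and the picture viewer there is one more tool, called after "Request:" by a JSON object that holds its "method" and its "body", one argument or row to a line. carry_out: Moves the arm, as the interface text tells. Shift numbers are shares of 40 mm and turn numbers shares of 0.1 rad, none past 1 either way. Its arguments: {"type":"object","properties":{"plan":{"type":"string"},"claw":{"type":"number"}},"required":["plan"]}

```bash
ls; mkdir -p pics
python3 - <<'E'
from bench import ctrl
import cv2
for n in("scene","top"):
    c=ctrl.camera(n); cv2.imwrite(f"pics/{n}0.png",c["pixels"][:,:,::-1]); print(n,c["mtx"].tolist(),c["k1"],c["R"].tolist(),c["t"].tolist())
o=ctrl.get_obs(); print(o, ctrl.hold_point_z)
E
```

```text
pics
scene [[474.00959162942974, 0.0, 331.052341118673], [0.0, 474.00959162942974, 204.52558705451324], [0.0, 0.0, 1.0]] -0.11461345900567664 [[-0.6415980332198504, -0.7670304454634844, -0.00403230709497855], [-0.38598009666406, 0.32739477777532294, -0.8624569696307459], [0.6628509098942404, -0.5517943051695401, -0.50611433099137]] [0.3824888142369681, 0.3051461497862478, 0.9023143870928821]
top [[456.57435681628084, 0.0, 323.0803307167469], [0.0, 456.57435681628084, 199.13207884914888], [0.0, 0.0, 1.0]] 0.02519671101744593 [[-0.02249014491676646, -0.9995832196730166, -0.01809918036123487], [-0.9933330055506157, 0.024389615685556962, -0.11267070040827326], [0.11306517353014979, 0.015444532846172468, -0.9934675298869914]] [0.050658071113043955, 0.5290418963777125, 1.0797519076337052]
{'time_s': 0.1, 'q': array([-1.41827615e+00,  1.81487629e-01,  1.60789022e+00,  4.18906154e-06,
        1.35379193e+00, -2.06295574e-01]), 'dq': array([-0.00196807, -0.00045474, -0.00200778, -0.00236096,  0.00089396,
        0.00088356]), 'joint_efforts': array([ 5.23432391e-04, -4.45879090e+01, -3.52236986e+01, -3.97905369e-04,
        4.17303483e-03, -2.05685035e-05]), 'eef_pos': array([ 0.2018648 , -0.53788168,  0.23047109]), 'eef_rot': array([-7.88221151e-04,  9.83949303e-01,  1.78446482e-01,  2.32443532e-05]), 'wrist_force': array([ 0.86511575, -0.4072789 , -0.5293597 ]), 'torque': array([-0.0052752 , -0.00526341, -0.01361269]), 'grasp_force': 0.0, 'opening': 0.9958654288904756} 0.0187
```

View pics/scene0.png

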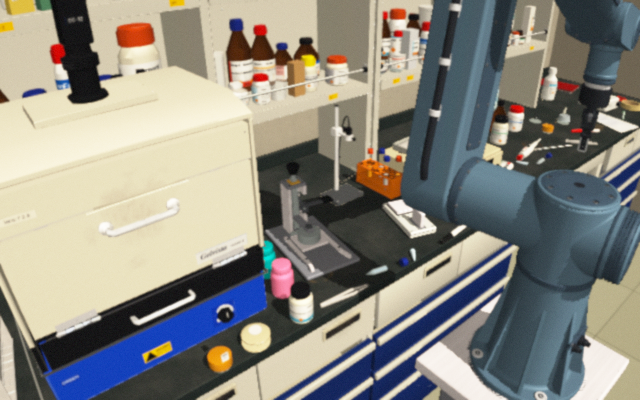

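View pics/top0.png

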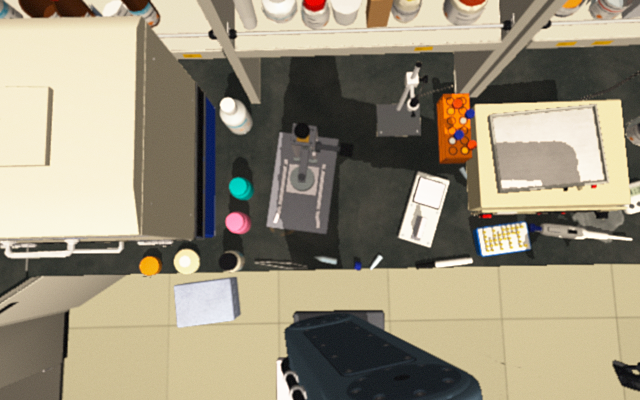

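The top view shows the press at about (302,180), its knob at (302,130) and the lever pad at (347,150). The cassette is at (424,210), with its pressure plate end up at about (432,190) and its grip at (417,222).

Possible confusions:
- **Jar:** white with a black cap at top (232,261), scene (300,302). The look-alikes are pink (237,222), turquoise (240,188), the cream lid (187,261) and the white bottle (235,115).
- **Cassette:** the yellow-framed tray (545,155) and the tip box (503,238) are not it.

I'll check these choices in one close crop.

```bash
cat > h.py <<'E'
from bench import ctrl
import numpy as np, cv2
def ray(c,uv):
    uv=np.atleast_2d(np.float64(uv)); K=c["mtx"]
    d=np.array([c["k1"],0,0,0.])
    p=cv2.undistortPoints(uv[:,None],K,d)[:,0]
    D=np.c_[p,np.ones(len(p))]@c["R"]; return -c["R"].T@c["t"],D
def plane(c,uv,z):
    o,D=ray(c,uv); return o+D*((z-o[2])/D[:,2])[:,None]
def proj(c,X):
    return cv2.projectPoints(np.atleast_2d(np.float64(X)),cv2.Rodrigues(c["R"])[0],c["t"],c["mtx"],np.array([c["k1"],0,0,0.]))[0][:,0]
def tri(c1,p1,c2,p2):
    o1,d1=ray(c1,p1);o2,d2=ray(c2,p2);d1,d2=d1[0],d2[0]
    s=np.linalg.lstsq(np.c_[d1,-d2],o2-o1,rcond=None)[0]
    a,b=o1+d1*s[0],o2+d2*s[1]; return (a+b)/2,np.linalg.norm(a-b)
E
python3 - <<'E'
import cv2
a=cv2.imread("pics/top0.png")[95:275,215:455]; a=cv2.resize(a,None,fx=3.3,fy=3.3,interpolation=cv2.INTER_CUBIC); cv2.imwrite("pics/crop1.png",a)
E
```

```text
(no output)
```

View pics/crop1.png

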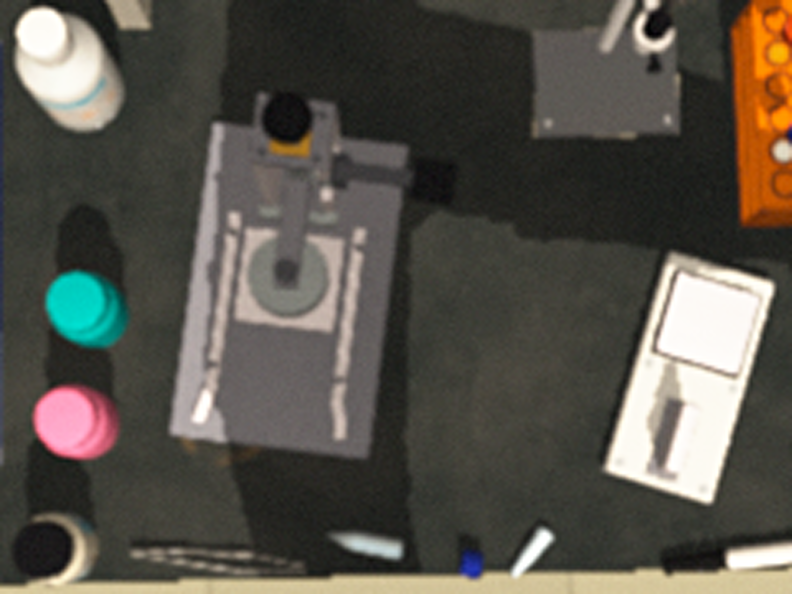

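Run:
```python
from h import *
c=ctrl.camera("top"); s=ctrl.camera("scene")
print("cam",-c["R"].T@c["t"],-s["R"].T@s["t"])
f=lambda l:np.array(l)/3.3+np.array([215,95])
np.set_printoptions(precision=4,suppress=True)
# cassette by mask
im=c["pixels"].astype(int); m=((im.min(2)>150)).astype(np.uint8); m[:,:395]=0;m[:,455:]=0;m[:165]=0;m[255:]=0
cs=max(cv2.findContours(m,0,2)[0],key=cv2.contourArea); r=cv2.minAreaRect(cs); print("rect",r)
P=plane(c,cv2.boxPoints(r),.018); print(P, np.linalg.norm(np.diff(P,axis=0),axis=1))
Q=plane(c,f([(668,253),(775,285),(712,502),(605,468)]),.018);print("hand",Q,np.linalg.norm(np.diff(Q,axis=0),axis=1))
b=plane(c,f([(172,435),(367,457),(407,147),(213,123)]),.014);print("base",b,np.linalg.norm(np.diff(b,axis=0),axis=1))
g=plane(c,f([(235,215),(207,400),(360,232),(340,420)]),.024);print("guides",g)
for i,j in((0,1),(2,3)): d=g[i]-g[j];print(np.arctan2(d[1],d[0]))
for i,j in((3,0),(2,1)): d=b[i]-b[j];print("b",np.arctan2(d[1],d[0]))
print("knobtop",plane(c,f([(287,117)]),.210),"pad",plane(c,f([(435,180)]),.084))
# jar cap
m=(im.max(2)<60).astype(np.uint8);k=np.zeros_like(m);k[245:275,218:245]=m[245:275,218:245]
ys,xs=np.nonzero(k);print("jar",plane(c,[[222.+0,0]] if 0 else [f((43,550))],.084))
a=s["pixels"][140:300,240:460][:,:,::-1];cv2.imwrite("pics/crop2.png",cv2.resize(a,None,fx=3.6,fy=3.6,interpolation=cv2.INTER_CUBIC))
```

```text
cam [0.40457175 0.02105757 1.13322285] [-0.2349155   0.69136925  0.72139198]
rect ((423.63531494140625, 209.039794921875), (33.63422393798828, 69.58221435546875), 16.389541625976562)
[[ 0.433  -0.1405  0.018 ]
 [ 0.5957 -0.1953  0.018 ]
 [ 0.5701 -0.2729  0.018 ]
 [ 0.4084 -0.2171  0.018 ]] [0.1718 0.0817 0.171 ]
hand [[ 0.5939 -0.1955  0.018 ]
 [ 0.5677 -0.2734  0.018 ]
 [ 0.4085 -0.219   0.018 ]
 [ 0.435  -0.1421  0.018 ]] [0.0822 0.1683 0.0814]
base [[ 0.4669  0.1774  0.014 ]
 [ 0.4472  0.0327  0.014 ]
 [ 0.681  -0.0031  0.014 ]
 [ 0.7036  0.144   0.014 ]] [0.146  0.2365 0.1488]
guides [[0.63   0.1273 0.024 ]
 [0.4916 0.1498 0.024 ]
 [0.6147 0.0339 0.024 ]
 [0.4745 0.0519 0.024 ]]
-0.16177365786257317
-0.12723159273009146
b -0.14007557833317316
b -0.15183821441205722
knobtop [[0.6538 0.0759 0.21  ]] pad [[ 0.6393 -0.0208  0.084 ]]
jar [[0.3857 0.2575 0.084 ]]
```

View pics/crop2.png

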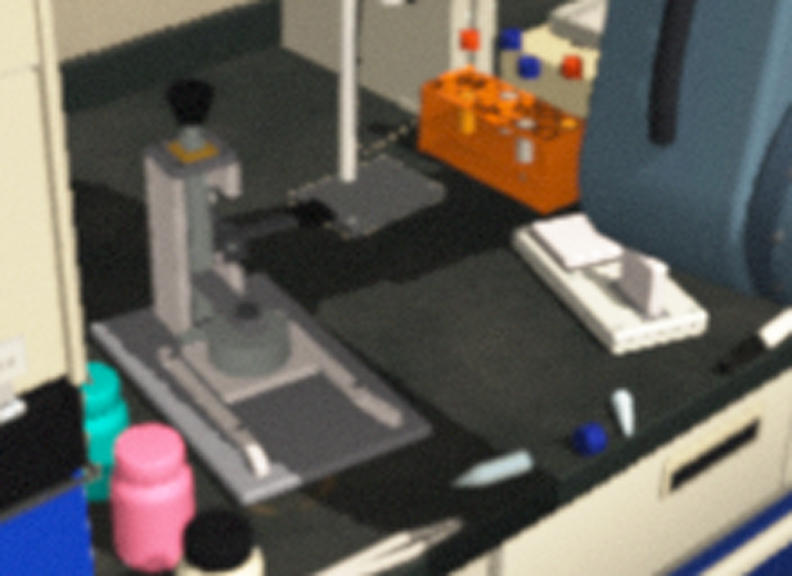

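The crop confirms the choices: cassette with its plate pointing away and its rib nearer the front, knob in the crop at (190,100), lever pad at (315,212), guides and platen low. The base fit puts the press origin at about (0.580, 0.087), yaw -0.147. The knob agrees at (0.654, 0.076) and so does the pad. Cassette grip is at about (0.454, -0.191), yaw -0.328. Starting towards the knob.

Request:
{"method": "carry_out", "body": {
  "plan": "0 0 -0.2 0 0 1; 0 0 -0.2 0 0 1; 0 0 -0.2 0 0 1; 0 0 -0.2 0 0 1; 0 0 -0.2 0 0 1; 0.47 -0.88 0 0 0 0.06; 0.47 -0.88 0 0 0 0; 0.47 -0.88 0 0 0 0",
  "claw": -1
}}

```text
time_s: 0.87
eef_pos: [0.2732, -0.4411, 0.271]
eef_rot: [-0.0, 0.997, -0.075, 0.0]
wrist_force: [0.5, -0.5, -0.9]
opening: 1.0
grasp_force: 0.0
```

Request:
{"method": "carry_out", "body": {
  "plan": "0.47 -0.88 0 0 0 0; 0.47 -0.88 0 0 0 0; 0.47 -0.88 0 0 0 0; 0.47 -0.88 0 0 0 0; 0.47 -0.88 0 0 0 0; 0.47 -0.88 0 0 0 0; 0.47 -0.88 0 0 0 0; 0.47 -0.88 0 0 0 0"
}}

```text
time_s: 1.53
eef_pos: [0.4638, -0.1837, 0.2714]
eef_rot: [0.0, 0.997, -0.074, 0.0]
wrist_force: [0.7, -0.3, -0.4]
opening: 0.998
grasp_force: 0.0
```

Request:
{"method": "carry_out", "body": {
  "plan": "0.53 -1 0 0 0 0; 0.53 -1 0 0 0 0; 0.53 -1 0 0 0 0; 0.53 -1 0 0 0 0; 0.53 -1 0 0 0 0; 0.53 -1 0 0 0 0; 0.53 -1 0 0 0 0; 0.04 -0.1 0 0 0 0"
}}

```text
time_s: 2.2
eef_pos: [0.6403, 0.0588, 0.2702]
eef_rot: [-0.001, 0.997, -0.071, 0.0]
wrist_force: [-0.7, -0.4, -0.1]
opening: 1.002
grasp_force: 0.0
```

Run:
```python
from h import *
np.set_printoptions(precision=4,suppress=True)
print(ctrl.get_obs()["eef_pos"],ctrl.get_obs()["q"])
t,s,w=[ctrl.camera(n) for n in("top","scene","wrist")]
cv2.imwrite("pics/wrist1.png",w["pixels"][:,:,::-1])
print("wrist cam",-w["R"].T@w["t"]); 
print("expected knob px wrist",proj(w,[[.6538,.0761,.21],[.6396,-.0197,.084],[.5796,.0873,.05]]))
```

```text
[0.6403 0.0588 0.2702] [-0.094   0.302   1.3813  0.0025  1.4584  1.619 ]
wrist cam [0.7093 0.0452 0.4123]
expected knob px wrist [[288.9415 193.1544]
 [390.7948 160.4609]
 [303.6095 214.6636]]
```

View pics/wrist1.png

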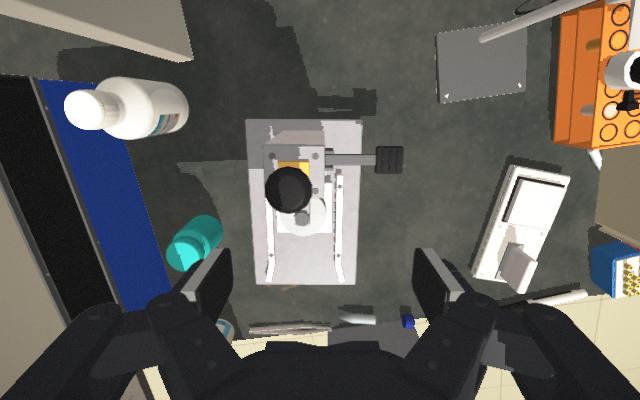

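The wrist view confirms it: knob at (288,190) against a predicted (289,193), lever pad at (389,160) against (391,160). Descending.

Request:
{"method": "carry_out", "body": {
  "plan": "0 -0.06 0.2 0 0 0; 0 0 0.3 0 0 0; 0 0 0.4 0 0 0; 0 0 0.4 0 0 0; 0 0 0.4 0 0 0; 0 0 0.35 0 0 0; 0 0 0.2 0 0 0; 0 0 0 0 0 0"
}}

```text
time_s: 3.02
eef_pos: [0.6364, 0.0545, 0.1781]
eef_rot: [-0.0, 0.997, -0.074, -0.003]
wrist_force: [-0.5, -0.1, -1.7]
opening: 1.003
grasp_force: 0.0
```

Run:
```python
from h import *
np.set_printoptions(precision=4,suppress=True)
w=ctrl.camera("wrist");o=ctrl.get_obs()
print(o["eef_pos"],o["eef_rot"],o["wrist_force"])
cv2.imwrite("pics/wrist2.png",w["pixels"][:,:,::-1])
im=w["pixels"].astype(int);p=proj(w,[[.6538,.0761,.203]])[0];print(p)
```

```text
[0.6373 0.0546 0.1798] [ 0.      0.9972 -0.0742 -0.0014] [0.9796 0.4744 0.2736]
[266.0224 246.5742]
```

View pics/wrist2.png

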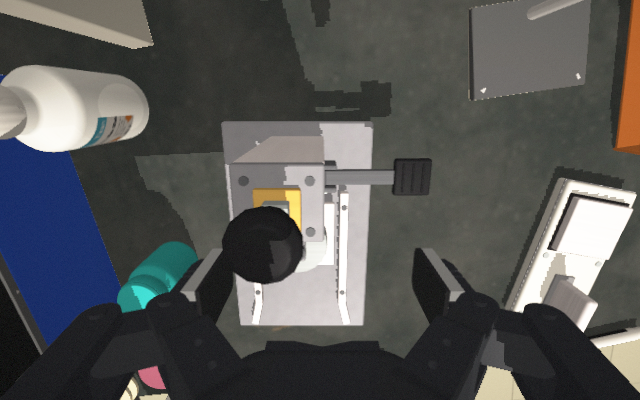

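Request:
{"method": "carry_out", "body": {
  "plan": "0.08 -0.15 0 0 0 0; 0.08 -0.15 0 0 0 0; 0.08 -0.15 0 0 0 0; 0.08 -0.15 0 0 0 0; 0 0 0 0 0 0; 0 0 0 0 0 0; 0 0 0 0 0 0; 0 0 0 0 0 0"
}}

```text
time_s: 3.73
eef_pos: [0.6546, 0.0772, 0.1812]
eef_rot: [0.0, 0.997, -0.073, -0.0]
wrist_force: [-0.0, -0.9, 0.9]
opening: 0.998
grasp_force: 0.0
```

Arrived. Closing on the knob.

Request:
{"method": "carry_out", "body": {
  "plan": "0 0 0 0 0 0; 0 0 0 0 0 0; 0 0 0 0 0 0; 0 0 0 0 0 0; 0 0 0 0 0 0; 0 0 0 0 0 0; 0 0 0 0 0 0; 0 0 0 0 0 0",
  "claw": 1
}}

```text
time_s: 4.4
eef_pos: [0.6547, 0.0769, 0.1817]
eef_rot: [0.0, 0.997, -0.074, 0.0]
wrist_force: [-2.5, -2.0, 4.8]
opening: 0.361
grasp_force: 59.1
```

Request:
{"method": "carry_out", "body": {
  "plan": "0 0 -0.2 0 0 0; 0 0 -0.2 0 0 0; 0 0 -0.2 0 0 0; 0 0 -0.2 0 0 0; 0 0 -0.2 0 0 0; 0 0 -0.2 0 0 0; 0 0 -0.2 0 0 0; 0 0 -0.1 0 0 0"
}}

```text
time_s: 5.07
eef_pos: [0.6545, 0.077, 0.2393]
eef_rot: [0.0, 0.997, -0.074, -0.001]
wrist_force: [4.3, -1.2, -8.0]
opening: 0.36
grasp_force: 65.9
```

Request:
{"method": "carry_out", "body": {
  "plan": "0 0 0 0 0 0; 0 0 0 0 0 0; 0 0 0 0 0 0; 0 0 0 0 0 0; 0 0 0 0 0 0; 0 0 0 0 0 0; 0 0 0 0 0 0; 0 0 0 0 0 0"
}}

```text
time_s: 5.73
eef_pos: [0.6546, 0.077, 0.2412]
eef_rot: [0.0, 0.997, -0.074, -0.0]
wrist_force: [1.4, -4.5, -5.3]
opening: 0.359
grasp_force: 66.0
```

Request:
{"method": "carry_out", "body": {
  "plan": "0 0 -0.05 0 0 0; 0 0 -0.05 0 0 0; 0 0 0 0 0 0; 0 0 0 0 0 0; 0 0 0 0 0 0; 0 0 0 0 0 0; 0 0 0 0 0 0; 0 0 0 0 0 0"
}}

```text
time_s: 6.4
eef_pos: [0.6546, 0.077, 0.2453]
eef_rot: [0.0, 0.997, -0.074, -0.0]
wrist_force: [1.3, -5.7, -4.9]
opening: 0.361
grasp_force: 66.1
```

Request:
{"method": "carry_out", "body": {
  "plan": "0 0 0.05 0 0 0; 0 0 0.05 0 0 0; 0 0 0 0 0 0; 0 0 0 0 0 0; 0 0 0 0 0 0; 0 0 0 0 0 0; 0 0 0 0 0 0; 0 0 0 0 0 0",
  "claw": -1
}}

```text
time_s: 7.07
eef_pos: [0.6548, 0.0774, 0.2414]
eef_rot: [-0.0, 0.997, -0.074, 0.0]
wrist_force: [-1.0, -0.4, -0.9]
opening: 1.0
grasp_force: 0.0
```

Request:
{"method": "carry_out", "body": {
  "plan": "0 0 -0.3 0 0 0; 0 0 -0.6 0 0 0; 0 0 -0.6 0 0 0; 0 0 -0.3 0 0 0; 0 0 0 0 0 0; 0 0 0 0 0 0; 0 0 0 0 0 0; 0 0 0 0 0 0"
}}

```text
time_s: 7.73
eef_pos: [0.6539, 0.0773, 0.3112]
eef_rot: [0.0, 0.997, -0.074, -0.002]
wrist_force: [0.3, 0.6, -0.1]
opening: 0.995
grasp_force: 0.0
```

Run:
```python
from h import *
np.set_printoptions(precision=4,suppress=True)
s=ctrl.camera("scene");w=ctrl.camera("wrist");o=ctrl.get_obs();print(o["eef_pos"],o["opening"],o["time_s"])
def crop(im,f): return cv2.resize(im[:,:,::-1],None,fx=f,fy=f,interpolation=cv2.INTER_CUBIC)
a=crop(s["pixels"][110:300,240:370],3);b=crop(w["pixels"],570/640*1.0)
H=max(a.shape[0],b.shape[0]);W=np.zeros((H,390,3),np.uint8);W[:a.shape[0]]=a
# platen height by predictions
for h in(.0465,.0585,.0): print(h,(proj(s,[[.6538,.0761,.196+h],[.5796,.0873,.018+h]])-[240,110])*3)
cv2.imwrite("pics/s3.png",a)
```

```text
[0.6541 0.0773 0.3116] 1.0031939273579462 7.8333
0.0465 [[156.4243 124.3105]
 [206.4296 347.6894]]
0.0585 [[155.7876 110.9197]
 [206.0294 335.7555]]
0.0 [[158.8545 174.9982]
 [207.9522 392.7868]]
```

View pics/s3.png

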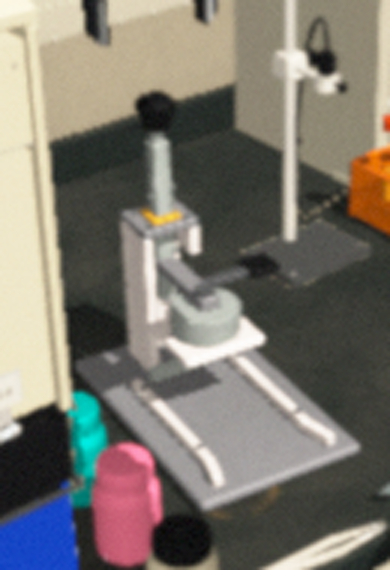

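The crop shows the knob at (156,111), which matches rail 0.0585, so the platen is held in the top notch. Going to the cassette.

Request:
{"method": "carry_out", "body": {
  "plan": "-0.3 0.55 0 0 0 0.3; -0.42 0.78 0 0 0 0; -0.42 0.78 0 0 0 0; -0.42 0.78 0 0 0 0; -0.42 0.78 0 0 0 0; -0.42 0.78 0 0 0 0; -0.42 0.78 0 0 0 0; -0.42 0.78 0 0 0 0"
}}

```text
time_s: 8.5
eef_pos: [0.4839, -0.1378, 0.3126]
eef_rot: [-0.0, 0.996, -0.088, -0.0]
wrist_force: [0.4, -0.7, -0.4]
opening: 0.996
grasp_force: 0.0
```

Request:
{"method": "carry_out", "body": {
  "plan": "-0.42 0.78 0 0 0 0; -0.2 0.4 0.3 0 0 0.5; 0 0 0.6 0 0 0.5; 0 0 0.8 0 0 0.5; 0 0 0.7 0 0 0; 0 0 0.4 0 0 0; 0 0 0.2 0 0 0; 0 0 0 0 0 0"
}}

```text
time_s: 9.17
eef_pos: [0.4513, -0.1782, 0.191]
eef_rot: [-0.001, 0.987, -0.163, -0.002]
wrist_force: [-0.3, 1.4, -0.2]
opening: 0.999
grasp_force: 0.0
```

Run:
```python
from h import *
np.set_printoptions(precision=4,suppress=True)
w=ctrl.camera("wrist");o=ctrl.get_obs();print(o["eef_pos"],o["eef_rot"],o["time_s"])
cv2.imwrite("pics/w4.png",w["pixels"][:,:,::-1])
G=np.array([.4543,-.1907]);a=-.328;ex=np.array([np.cos(a),np.sin(a)]);ey=np.array([-ex[1],ex[0]])
for x,y,z in((25,0,62),(-25,0,62),(135,40,18),(135,-40,18),(-35,40,18),(-35,-40,18)):
    print(x,y,z,proj(w,[[*(G+ex*x/1e3+ey*y/1e3),z/1e3]])[0])
```

```text
[ 0.4523 -0.1788  0.1927] [-0.0004  0.9866 -0.1629 -0.0008] 9.2167
25 0 62 [334.82   149.3329]
-25 0 62 [334.179  203.2666]
135 40 18 [290.8014  22.8171]
135 -40 18 [377.846   22.8708]
-35 40 18 [295.3104 199.1559]
-35 -40 18 [369.8382 199.1765]
```

View pics/w4.png

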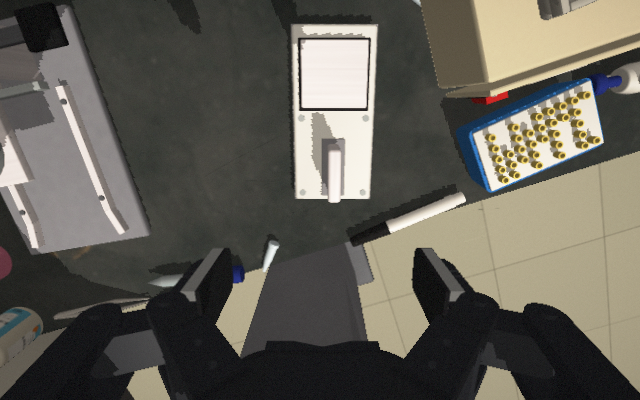

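Predicted and seen cassette corners agree to about 2 px, for example (291,23) against (292,24), with the rib top at (334,150–203). Descending onto the rib.

Request:
{"method": "carry_out", "body": {
  "plan": "0.07 0.13 0.3 0 0 0; 0.07 0.13 0.6 0 0 0; 0 0 0.7 0 0 0; 0 0 0.7 0 0 0; 0 0 0.5 0 0 0; 0 0 0.3 0 0 0; 0 0 0 0 0 0; 0 0 0 0 0 0"
}}

```text
time_s: 9.88
eef_pos: [0.4553, -0.1912, 0.0702]
eef_rot: [0.0, 0.987, -0.163, 0.0]
wrist_force: [0.2, 0.3, 0.4]
opening: 1.0
grasp_force: 0.0
```

Request:
{"method": "carry_out", "body": {
  "plan": "-0.02 0 0.3 0 0 0; 0 0 0.3 0 0 0; 0 0 0.3 0 0 0; 0 0 0.2 0 0 0; 0 0 0.03 0 0 0; 0 0 0 0 0 0; 0 0 0 0 0 0; 0 0 0 0 0 0"
}}

```text
time_s: 10.55
eef_pos: [0.4546, -0.191, 0.0251]
eef_rot: [0.0, 0.987, -0.163, 0.001]
wrist_force: [-0.1, 0.2, 0.6]
opening: 1.002
grasp_force: 0.0
```

Request:
{"method": "carry_out", "body": {
  "plan": "0 0 0 0 0 0; 0 0 0 0 0 0; 0 0 0 0 0 0; 0 0 0 0 0 0; 0 0 0 0 0 0; 0 0 0 0 0 0; 0 0 0 0 0 0; 0 0 0 0 0 0",
  "claw": 1
}}

```text
time_s: 11.22
eef_pos: [0.4539, -0.1905, 0.0242]
eef_rot: [0.0, 0.987, -0.163, 0.0]
wrist_force: [-0.4, 0.6, 2.0]
opening: 0.135
grasp_force: 58.9
```

Request:
{"method": "carry_out", "body": {
  "plan": "0 0 -0.1 0 0 0; 0 0 -0.3 0 0 0; 0 0 -0.4 0 0 0; 0 0 -0.4 0 0 -0.3; 0 0 -0.3 0 0 -0.5; 0 0 0 0 0 -0.5; 0 0 0 0 0 -0.5; 0 0 0 0 0 0"
}}

```text
time_s: 11.88
eef_pos: [0.4536, -0.1903, 0.0843]
eef_rot: [-0.0, 0.997, -0.073, -0.0]
wrist_force: [-0.9, -0.8, -2.3]
opening: 0.131
grasp_force: 58.3
```

Request:
{"method": "carry_out", "body": {
  "plan": "-0.2 -0.4 0 0 0 0; -0.3 -0.7 0 0 0 0; -0.3 -0.75 0 0 0 0; -0.3 -0.75 0 0 0 0; -0.3 -0.75 0 0 0 0; -0.3 -0.75 0 0 0 0; -0.3 -0.75 0 0 0 0; -0.3 -0.75 0 0 0 0"
}}

```text
time_s: 12.55
eef_pos: [0.3947, 0.046, 0.0839]
eef_rot: [-0.0, 0.997, -0.075, -0.0]
wrist_force: [0.2, -0.1, -2.2]
opening: 0.131
grasp_force: 58.6
```

Request:
{"method": "carry_out", "body": {
  "plan": "-0.3 -0.75 0 0 0 0; -0.2 -0.5 0 0 0 0; -0.1 -0.3 0 0 0 0; 0 0 0 0 0 0; 0 0 0 0 0 0; 0 0 0 0 0 0; 0 0 0 0 0 0; 0 0 0 0 0 0"
}}

```text
time_s: 13.22
eef_pos: [0.3813, 0.1087, 0.0841]
eef_rot: [0.0, 0.997, -0.074, -0.0]
wrist_force: [0.3, -0.7, -2.5]
opening: 0.131
grasp_force: 58.7
```

Request:
{"method": "carry_out", "body": {
  "plan": "0 -0.1 0.1 0 0 0; 0 -0.1 0.2 0 0 0; 0 0 0.2 0 0 0; 0 0 0.1 0 0 0; 0 0 0.05 0 0 0; 0 0 0 0 0 0; 0 0 0 0 0 0; 0 0 0 0 0 0"
}}

```text
time_s: 13.88
eef_pos: [0.3824, 0.1174, 0.0582]
eef_rot: [-0.0, 0.997, -0.074, 0.0]
wrist_force: [-0.9, 0.5, -1.5]
opening: 0.13
grasp_force: 58.8
```

Run:
```python
from h import *
np.set_printoptions(precision=4,suppress=True)
w=ctrl.camera("wrist");t=ctrl.camera("top");o=ctrl.get_obs();print(o["eef_pos"],o["eef_rot"],o["time_s"])
O=np.array([.5796,.0873]);a=-.147;ex=np.array([np.cos(a),np.sin(a)]);ey=np.array([-ex[1],ex[0]])
A=crop=cv2.resize(w["pixels"][0:230,200:440,::-1],None,fx=2.5,fy=2.5)
B=cv2.resize(t["pixels"][140:285,240:340,::-1],None,fx=2,fy=2)
H=np.zeros((575,800,3),np.uint8);H[:A.shape[0],:600]=A;H[:B.shape[0],600:800]=B
cv2.imwrite("pics/w5.png",H)
for x,y,z in((-60,43,24),(-60,-43,24),(30,43,24),(30,-43,24)):
    print(x,y,z,(proj(w,[[*(O+ex*x/1e3+ey*y/1e3),z/1e3]])[0]-[200,0])*2.5)
g=o["eef_pos"][:2]
for x,y in((135,40),(135,-40)):
    print(x,y,(proj(w,[[*(g+ex*x/1e3+ey*y/1e3),o["eef_pos"][2]-.0242+.018]])[0]-[200,0])*2.5)
```

```text
[0.3825 0.1174 0.0584] [-0.      0.9973 -0.0735  0.0004] 13.9833
-60 43 24 [ 93.2606 -99.034 ]
-60 -43 24 [529.4161 -99.3785]
30 43 24 [  60.3861 -692.832 ]
30 -43 24 [ 563.1154 -693.0287]
135 40 [  62.954  -144.3813]
135 -40 [ 551.7736 -144.8529]
```

View pics/w5.png

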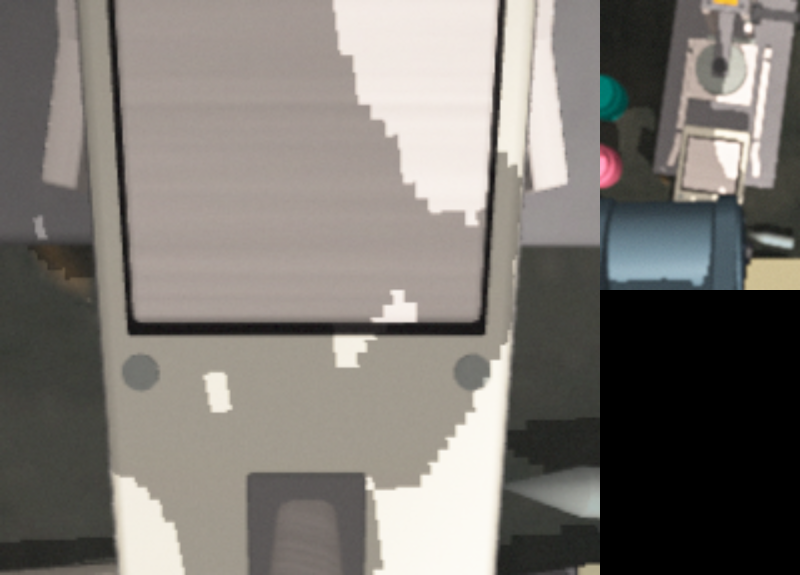

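Flare ends are at (61,185) and (548,188), mid column about 305. The cassette edges in that row are about 92 and 520, mid 306, and the front base edge is level, so it's centred and square. Lowering between the guides.

Request:
{"method": "carry_out", "body": {
  "plan": "0 0.02 0.1 0 0 0; 0 0 0.1 0 0 0; 0 0 0.1 0 0 0; 0 0 0.1 0 0 0; 0 0 0.06 0 0 0; 0 0 0 0 0 0; 0 0 0 0 0 0; 0 0 0 0 0 0"
}}

```text
time_s: 14.65
eef_pos: [0.3821, 0.1166, 0.0397]
eef_rot: [-0.0, 0.997, -0.074, -0.0]
wrist_force: [-0.2, -0.3, -1.2]
opening: 0.133
grasp_force: 58.8
```

Request:
{"method": "carry_out", "body": {
  "plan": "0.2 0 0 0 0 0; 0.3 0 0 0 0 0; 0.35 0 0 0 0 0; 0.35 0 0 0 0 0; 0.35 0 0 0 0 0; 0.35 0 0 0 0 0; 0.3 0 0 0 0 0; 0.1 0 0 0 0 0"
}}

```text
time_s: 15.32
eef_pos: [0.4759, 0.1026, 0.0403]
eef_rot: [-0.0, 0.997, -0.074, 0.001]
wrist_force: [-0.7, -0.1, -2.2]
opening: 0.131
grasp_force: 58.8
```

Request:
{"method": "carry_out", "body": {
  "plan": "0 0 0.03 0 0 0; 0.05 0 0.01 0 0 0; 0.05 0 0 0 0 0; 0.05 0 0 0 0 0; 0.05 0 0 0 0 0; 0.05 0 0 0 0 0; 0.05 0 0 0 0 0; 0 0 0 0 0 0"
}}

```text
time_s: 15.98
eef_pos: [0.4853, 0.1013, 0.0382]
eef_rot: [-0.0, 0.997, -0.074, 0.0]
wrist_force: [-1.1, 1.0, 3.3]
opening: 0.132
grasp_force: 59.5
```

Request:
{"method": "carry_out", "body": {
  "plan": "0.05 0 0 0 0 0; 0.05 0 0 0 0 0; 0.03 0 0 0 0 0; 0.03 0 0 0 0 0; 0 0 0 0 0 0; 0 0 0 0 0 0; 0 0 0 0 0 0; 0 0 0 0 0 0"
}}

```text
time_s: 16.65
eef_pos: [0.4902, 0.1006, 0.0382]
eef_rot: [-0.0, 0.997, -0.073, -0.001]
wrist_force: [-8.1, 0.5, 9.3]
opening: 0.135
grasp_force: 60.5
```

Request:
{"method": "carry_out", "body": {
  "plan": "0.04 0 -0.01 0 0 0; 0 0 0 0 0 0; 0 0 0 0 0 0; 0 0 0 0 0 0; 0 0 0 0 0 0; 0 0 0 0 0 0; 0 0 0 0 0 0; 0 0 0 0 0 0"
}}

```text
time_s: 17.32
eef_pos: [0.4902, 0.1006, 0.0382]
eef_rot: [-0.0, 0.997, -0.073, -0.003]
wrist_force: [-13.3, 1.2, 13.1]
opening: 0.131
grasp_force: 61.0
```

Request:
{"method": "carry_out", "body": {
  "plan": "0 0 0 0 0 0; 0 0 0 0 0 0; 0 0 0 0 0 0; 0 0 0 0 0 0; 0 0 0 0 0 0; 0 0 0 0 0 0; 0 0 0 0 0 0; 0 0 0 0 0 0",
  "claw": -1
}}

```text
time_s: 17.98
eef_pos: [0.4929, 0.1001, 0.0385]
eef_rot: [0.0, 0.997, -0.074, 0.0]
wrist_force: [0.2, -0.0, 0.2]
opening: 1.0
grasp_force: 0.0
```

Request:
{"method": "carry_out", "body": {
  "plan": "0 0 -0.2 0 0 0; 0 0 -0.5 0 0 0; 0 0 -0.8 0 0 0; 0 0 -0.8 0 0 0; 0 0 -0.6 0 0 0; 0 0 -0.3 0 0 0; 0 0 0 0 0 0; 0 0 0 0 0 0"
}}

```text
time_s: 18.65
eef_pos: [0.4933, 0.1002, 0.1673]
eef_rot: [-0.0, 0.997, -0.073, 0.001]
wrist_force: [-0.4, -0.2, -1.1]
opening: 0.999
grasp_force: 0.0
```

Run:
```python
from h import *
np.set_printoptions(precision=4,suppress=True)
w=ctrl.camera("wrist");s=ctrl.camera("scene");o=ctrl.get_obs();print(o["eef_pos"],o["eef_rot"],o["time_s"])
O=np.array([.5796,.0873]);a=-.147;ex=np.array([np.cos(a),np.sin(a)]);ey=np.array([-ex[1],ex[0]])
A=cv2.resize(w["pixels"][:,:,::-1],(480,300));B=cv2.resize(s["pixels"][130:330,230:390,::-1],None,fx=2,fy=2)
H=np.zeros((400,800,3),np.uint8);H[:300,:480]=A;H[:400,480:]=B
cv2.imwrite("pics/w6.png",H)
for x,y,z in((-115,0,76),(-65,0,76),(-125,40,32),(-125,-40,32)):
    P=[[*(O+ex*x/1e3+ey*y/1e3),z/1e3]];print(x,y,z,proj(w,P)[0]*.75,(proj(s,P)[0]-[230,130])*2+[480,0])
```

```text
[0.492  0.1002 0.1654] [ 0.      0.9973 -0.0736 -0.001 ] 18.75
-115 0 76 [242.1242 172.2717] [685.0083 228.804 ]
-65 0 76 [242.1137 127.3049] [663.4348 208.604 ]
-125 40 32 [210.9833 166.0947] [660.5905 273.9576]
-125 -40 32 [273.112 166.042] [717.5002 252.4821]
```

View pics/w6.png

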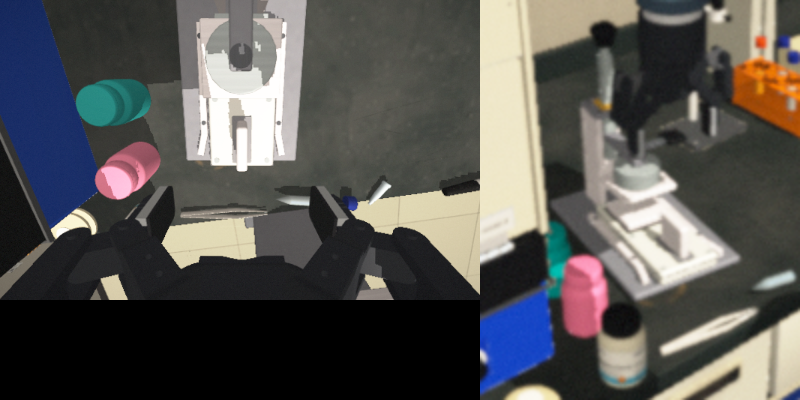

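Corners are seen at (211,164) and (273,165) against a predicted (211,166) and (273,166), and the rib matches. The cassette is home, the platen up, and the jar upright at (622,345). Next, the lever with fingers shut.

Request:
{"method": "carry_out", "body": {
  "plan": "0 0.3 0 0 0 0; 0 0.5 0 0 0 0; 0 0.6 0 0 0 0; 0 0.6 0 0 0 0; 0 0.42 0 0 0 0; 0.3 0 0 0 0 0; 0.6 0 0 0 0 0; 0.6 0 0 0 0 0",
  "claw": 1
}}

```text
time_s: 19.42
eef_pos: [0.5374, -0.0056, 0.1652]
eef_rot: [-0.0, 0.997, -0.074, -0.001]
wrist_force: [1.0, -0.8, -0.2]
opening: -0.0
grasp_force: 0.0
```

Request:
{"method": "carry_out", "body": {
  "plan": "0.7 0 0 0 0 0; 0.7 0 0 0 0 0; 0.6 0 0.1 0 0 0; 0.4 0 0.3 0 0 0; 0.2 0 0.4 0 0 0; 0 0 0.4 0 0 0; 0 0 0 0 0 0; 0 0 0 0 0 0"
}}

```text
time_s: 20.08
eef_pos: [0.639, -0.0201, 0.116]
eef_rot: [-0.0, 0.997, -0.074, -0.003]
wrist_force: [-0.1, 1.3, 0.4]
opening: -0.001
grasp_force: 0.0
```

Request:
{"method": "carry_out", "body": {
  "plan": "0 0 0.3 0 0 0; 0 0 0.3 0 0 0; 0 0 0.2 0 0 0; 0 0 0.2 0 0 0; 0 0 0.2 0 0 0; 0 0 0.2 0 0 0; 0 0 0 0 0 0; 0 0 0 0 0 0"
}}

```text
time_s: 20.75
eef_pos: [0.6405, -0.0197, 0.062]
eef_rot: [0.0, 0.997, -0.073, -0.001]
wrist_force: [-1.6, -0.9, 1.5]
opening: 0.001
grasp_force: 1.0
```

Request:
{"method": "carry_out", "body": {
  "plan": "0 0 0 0 0 0; 0 0 0 0 0 0; 0 0 0 0 0 0; 0 0 0 0 0 0; 0 0 0 0 0 0; 0 0 0 0 0 0; 0 0 0 0 0 0; 0 0 0 0 0 0"
}}

```text
time_s: 21.42
eef_pos: [0.641, -0.0197, 0.0626]
eef_rot: [0.0, 0.997, -0.074, 0.0]
wrist_force: [-1.4, -1.6, 1.6]
opening: -0.001
grasp_force: 1.0
```

Request:
{"method": "carry_out", "body": {
  "plan": "0 0 0.06 0 0 0; 0 0 0 0 0 0; 0 0 0 0 0 0; 0 0 0 0 0 0; 0 0 0 0 0 0; 0 0 0 0 0 0; 0 0 0 0 0 0; 0 0 0 0 0 0"
}}

```text
time_s: 22.08
eef_pos: [0.6411, -0.0196, 0.0603]
eef_rot: [-0.0, 0.997, -0.074, 0.0]
wrist_force: [1.4, 1.1, 2.5]
opening: 0.0
grasp_force: 0.9
```

```bash
cat > k.py <<'E'
from h import *
s=ctrl.camera("scene")
for h in(.0585,.0345,.024,0): print(h,proj(s,[[.6538,.0761,.196+h]])[0])
g=s["pixels"][:,:,:].max(2); m=(g[135:185,280:306]<55).astype(np.uint8)
n,l,st,ce=cv2.connectedComponentsWithStats(m)
for i in range(1,n):
    if st[i,4]>20: print(st[i]+[280,135,0,0,0],ce[i]+[280,135])
E
python3 k.py
```

```text
0.0585 [291.9292122  146.97321711]
0.0345 [292.35233833 155.85771766]
0.024 [292.53583061 159.69118319]
0 [292.95149707 168.33271824]
[280 144  26  27 477] [292.65408805 156.85534591]
```

Run:
```python
from h import *
s=ctrl.camera("scene");g=s["pixels"].max(2)
for r in range(138,184): print(r,*g[r,282:304:2])
```

```text
138 192 189 184 188 187 184 186 188 182 186 186
139 190 186 189 190 187 185 184 185 186 187 185
140 186 186 185 188 186 188 184 183 188 183 182
141 189 190 187 186 187 188 184 184 183 187 169
142 186 190 186 187 186 187 184 182 179 165 118
143 188 189 188 185 186 186 181 169 147 109 72
144 189 184 185 183 183 177 162 115 91 65 60
145 187 187 183 184 167 149 111 72 65 58 47
146 184 185 169 165 120 98 63 58 45 45 47
147 175 170 122 109 79 68 51 52 47 44 41
148 149 111 78 69 61 51 44 48 43 47 45
149 94 68 60 52 47 48 40 40 47 43 47
150 64 55 50 49 46 42 48 46 45 46 43
151 53 49 48 43 46 46 46 46 40 42 41
152 41 47 44 42 40 42 43 46 46 45 46
153 45 43 48 37 33 24 31 36 46 44 45
154 42 47 38 24 21 21 20 22 40 44 44
155 46 41 29 17 18 17 18 17 32 44 43
156 44 45 28 15 24 16 18 17 27 39 44
157 46 43 20 19 22 19 13 13 26 43 59
158 46 39 28 22 16 22 18 19 25 53 58
159 40 38 25 20 18 25 20 22 33 56 57
160 41 42 35 13 25 21 17 20 38 59 56
161 46 43 35 18 15 17 19 20 43 54 53
162 39 47 40 22 15 16 14 20 50 53 51
163 39 48 49 29 18 18 14 26 47 49 53
164 51 48 51 35 15 22 17 21 46 55 52
165 55 52 53 41 23 28 29 34 54 50 55
166 54 56 49 55 48 63 57 52 57 54 57
167 55 53 53 51 78 109 94 56 57 56 56
168 50 56 54 57 91 123 108 60 58 56 55
169 54 55 56 61 103 124 115 74 54 57 58
170 55 54 57 63 102 123 122 91 54 57 58
171 59 59 57 62 100 123 122 97 52 57 55
172 62 55 59 62 101 126 125 97 56 54 60
173 62 57 59 64 101 119 125 99 58 57 60
174 60 57 56 62 109 122 124 95 60 58 61
175 60 57 58 69 123 120 126 100 66 65 63
176 62 59 60 64 106 120 126 108 74 61 64
177 56 57 59 65 100 118 127 109 82 67 61
178 60 61 67 74 100 118 125 108 83 74 63
179 63 71 86 106 106 115 122 117 97 80 65
180 70 71 100 126 115 116 124 118 119 93 75
181 80 75 97 134 130 120 127 137 139 100 73
182 82 82 87 117 143 133 141 149 142 104 78
183 96 83 84 95 134 145 147 139 119 94 88
```

The knob spans rows 153–165, centre about 159, against 159.7 predicted for rail 0.024, so the platen is on the plate. Lifting off the lever and clearing away.

Request:
{"method": "carry_out", "body": {
  "plan": "0 0 -0.2 0 0 0; 0 0 -0.3 0 0 0; 0 0 -0.4 0 0 0; 0 0 -0.5 0 0 0; -0.3 0.1 -0.5 0 0 0; -0.5 0.2 -0.4 0 0 0; -0.4 0.1 -0.2 0 0 0; 0 0 0 0 0 0"
}}

```text
time_s: 22.85
eef_pos: [0.5901, -0.0287, 0.1632]
eef_rot: [0.0, 0.997, -0.074, 0.001]
wrist_force: [1.0, 0.5, 0.3]
opening: 0.001
grasp_force: 0.0
```

Request:
{"method": "carry_out", "body": {
  "plan": "0 0 0 0 0 0; 0 0 0 0 0 0; 0 0 0 0 0 0; 0 0 0 0 0 0; 0 0 0 0 0 0; 0 0 0 0 0 0; 0 0 0 0 0 0; 0 0 0 0 0 0"
}}

```text
time_s: 23.52
eef_pos: [0.5911, -0.0284, 0.1598]
eef_rot: [-0.0, 0.997, -0.074, -0.0]
wrist_force: [0.5, -0.2, -0.6]
opening: -0.002
grasp_force: 0.0
```

Run:
```python
from h import *
s=ctrl.camera("scene");g=s["pixels"].max(2)
print([int(g[r,290:297].mean()) for r in range(145,175)])
a=cv2.imread("pics/scene0.png")[:,:,::-1].astype(int);print("jar diff",abs(s["pixels"][280:322,286:316].astype(int)-a[280:322,286:316]).mean())
w=ctrl.camera("wrist");p=proj(w,[[.6396,-.0197,.084]])[0];x,y=p.astype(int);print("pad",p)
gw=w["pixels"].max(2);k=gw[y-40:y+40,x-40:x+40]<45
ys,xs=np.nonzero(k);print("dark centroid",np.median(xs)+x-40,np.median(ys)+y-40,k.sum())
print(proj(w,[[.643,-.015,.060]]),ctrl.get_obs()["eef_pos"],ctrl.get_obs()["wrist_force"],ctrl.get_obs()["time_s"])
```

```text
[125, 85, 60, 49, 45, 44, 44, 40, 29, 20, 16, 19, 19, 18, 18, 16, 17, 18, 19, 18, 27, 56, 89, 101, 106, 111, 114, 114, 114, 116]
jar diff 32.47698412698413
pad [300.34067263 139.86174218]
dark centroid 294.0 124.0 424
[[295.71996516 132.85002843]] [ 0.59108717 -0.02841327  0.15998066] [-1.10442672 -0.35115796 -0.15272614] 23.6167
```

Run:
```python
from h import *
s=ctrl.camera("scene")["pixels"];a=cv2.imread("pics/scene0.png")[:,:,::-1]
for n,i in(("start",a),("now",s)):
    g=i.max(2)
    print(n,"col300:",[int(g[r,297:304].mean()) for r in range(274,330,2)]);print(" row312:",[int(g[310:314,c].mean()) for c in range(280,322,2)]);print(" row290:",[int(g[288:292,c].mean()) for c in range(280,322,2)])
```

```text
start col300: [60, 51, 50, 48, 29, 26, 25, 26, 24, 26, 28, 25, 79, 242, 253, 249, 242, 244, 244, 239, 226, 238, 228, 192, 181, 89, 54, 54]
 row312: [31, 27, 28, 29, 38, 113, 153, 190, 221, 233, 239, 244, 244, 247, 241, 233, 190, 73, 55, 55, 57]
 row290: [240, 246, 248, 249, 248, 162, 25, 26, 26, 26, 26, 25, 26, 26, 28, 50, 58, 56, 56, 59, 60]
now col300: [62, 53, 53, 49, 21, 17, 16, 15, 16, 19, 20, 17, 52, 173, 197, 194, 193, 205, 205, 193, 177, 195, 181, 144, 141, 67, 30, 30]
 row312: [32, 29, 31, 32, 40, 119, 154, 176, 190, 194, 195, 195, 189, 188, 167, 152, 112, 40, 31, 32, 31]
 row290: [201, 203, 200, 197, 184, 100, 18, 17, 14, 15, 18, 15, 16, 17, 17, 38, 58, 59, 60, 61, 62]
```

The jar has the same outline and is only shadowed by the arm. The platen is still at 0.024 and nothing touches the robot. Handing in.

```bash
python3 -c "
from bench import ctrl
print(ctrl.hand_in())"
```

```text
the job is handed in; nothing more can be done
None
```

I handed the job in at about 24 s: the platen was raised to the top notch, the cassette slid home, and the platen lowered onto it with the lever let go. The jar is still standing. I didn't confirm separately that the lever sprang all the way back, and the hand-in gave no verdict.

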